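# Turn a valve block on its turntable to show three sides to the camera

### The job

Turn the inspection turntable by pushing its black posts so that the valve block shows first its red side, then its yellow side and then its blue side squarely to the blue camera, letting it stand still for a second at each (a side faces the camera when its coloured dot is at the black pointer line). Leave it with the blue side facing the camera; do not touch the block or the camera, and leave the things round about where they are.

Things in the scene. Friction and masses are not known exactly. Their poses are not given: they have to be found in the camera images.
- station: fixed inspection station: round aluminium foot 200 mm across and 12 mm high, with a tongue 70 mm wide reaching to 165 mm from the centre that carries a small blue inspection camera. Origin on the table surface at the foot's centre, which is the turntable's axis; x points from the axis to the camera, z up. The station stands at a different place and yaw each time
- camera: the blue inspection camera on the station, fixed; its origin is the same as the station's. It fills 124 to 165 mm from the turntable's axis along the station's x, 22 mm to either side, and its top is 77 mm above the table surface. Its lens looks at the turntable's axis
- pointer (a point): inner end of the short black line painted on the station's foot below the camera, 97 mm from the turntable's axis on the camera's side: a side faces the camera when its dot is at this line
- turntable (a joint): angle of the turntable (dark disc 180 mm across, upper face 30 mm above the table surface), rad, growing counter-clockwise seen from above. 0: white side to the camera; +pi/2: red; +pi: yellow; +3pi/2: blue (-pi/2 is blue as well). Starts between -0.8 and 0.8; turns freely either way up to 7 rad. It has friction (a push of about 2 to 3 N at a post moves it) and stays where it is left; no detents, no spring
- valve_block: square aluminium valve block 48 x 48 mm and 46 mm high, bolted on the middle of the turntable (top 76 mm above the table surface), with one coloured round port on each of its four sides, standing out to 31 mm from the axis. Origin at the centre of its underside; its axes turn with the turntable: white port at +x, blue +y, yellow -x, red -y
- white_dot (a point): flat white dot, 24 mm across, on the upper face of the turntable near its rim, in front of the white port of the valve block; this point is on the disc's upper face 85 mm from the turntable's axis, in the turntable's +x direction
- red_dot (a point): flat red dot, 24 mm across, on the upper face of the turntable near its rim, in front of the red port of the valve block; this point is on the disc's upper face 85 mm from the turntable's axis, in the turntable's -y direction
- yellow_dot (a point): flat yellow dot, 24 mm across, on the upper face of the turntable near its rim, in front of the yellow port of the valve block; this point is on the disc's upper face 85 mm from the turntable's axis, in the turntable's -x direction
- blue_dot (a point): flat blue dot, 24 mm across, on the upper face of the turntable near its rim, in front of the blue port of the valve block; this point is on the disc's upper face 85 mm from the turntable's axis, in the turntable's +y direction
- post_0 (a point): centre of the top of one of four upright black posts on the turntable to push it round by; this one stands between the white and blue dots. Post 24 mm across, axis 75 mm from the turntable's axis, 50 mm high (from 30 to 80 mm above the table surface)
- post_1 (a point): centre of the top of one of four upright black posts on the turntable to push it round by; this one stands between the blue and yellow dots. Post 24 mm across, axis 75 mm from the turntable's axis, 50 mm high (from 30 to 80 mm above the table surface)
- post_2 (a point): centre of the top of one of four upright black posts on the turntable to push it round by; this one stands between the yellow and red dots. Post 24 mm across, axis 75 mm from the turntable's axis, 50 mm high (from 30 to 80 mm above the table surface)
- post_3 (a point): centre of the top of one of four upright black posts on the turntable to push it round by; this one stands between the red and white dots. Post 24 mm across, axis 75 mm from the turntable's axis, 50 mm high (from 30 to 80 mm above the table surface)
- oil_bottle: bystander: cream squeeze bottle with red nozzle, 41 mm across, 125 mm high; origin at its underside
- green_tub: bystander: green round cap used as a tray, 68 mm across, 24 mm high; origin at its underside
- spare_nest: bystander: pale cylinder with an orange-brown top and a brass spigot, 47 x 60 x 51 mm; origin at its underside
- tape_roll: bystander: roll of blue tape, 71 mm across, 23 mm high; origin at its underside

How it is judged:
By the outcome, as a careful person would: the job done as asked, in the order asked, and still so for the second after the job is handed in, with the robot touching nothing.
It also fails if it takes over 69 s, if anything falls off the work surface, if the arm or the gripper's body presses on something with over 40 N, if the wrist force passes 120 N, or if a joint passes its speed limit or range.

### The arm

A 6-joint arm with a two-finger parallel gripper is mounted at the origin on a cart in front of the work surface, level with it; the furniture and walls round the work are solid. World frame = base frame: x ahead of the robot, y to its left, z up, the work surface at z = 0. Lengths are in m, angles in degrees, forces in N, time in s.
With the tool pointing down it reaches from about 0.25 to 0.775 m from the base axis. Payload 4 kg.
Tool frame: the origin (TCP) lies between the finger pads; the fingertips stand 8 mm ahead of it and the grasp point (between the pads) lies 11 mm behind it; x points along the fingers, z is the direction in which the jaws open and shut, and the axes are right-handed (so a half turn about x gives the same grasp; the last joint's range is limited). The gripper opens to 94 mm and grips with 3 to 60 N. Pads are 16 mm wide; open, the fingers measure 119 mm over their backs; the gripper's body (75 mm by 177 mm) begins 78 mm behind the grasp point.
Start: joints at [68.004, 4.996, 78.535, -0, 96.463, -5.907], TCP at [0.152, 0.528, 0.214] pointing down, gripper open.
Joint ranges: [-177.83, 177.83], [-43.37, 116.18], [15.69, 146.23], [-61.86, 241.86], [9.47, 152.12], [-147.06, 147.06]. Speed limits (degrees/s): [159.86, 159.86, 180, 180, 180, 180].

### API

Orientations are given as [roll, pitch, yaw] about the fixed x, y, z axes, in that order (R = Rz(yaw) Ry(pitch) Rx(roll)).
In Python, from workcell import move_ptp, move_straight, move_joints, command_gripper, hold, ik, sense, snapshot, calibration, MotionError, sign_off gives the robot as it stands. Calls block until the motion is done:
- move_ptp(position, orientation): joint-space move of the TCP to a pose.
- move_straight(position, velocity=0.15, orientation=None): straight line of the TCP; orientation=None keeps the orientation; velocity is the mean speed in m/s.
- move_joints(angles): joint-space move.
- command_gripper(opening, strength=None): opening from 0.0 (shut) to 1.0 (fully open); strength is the grip in N (None keeps the last); returns when the fingers have stopped.
- hold(seconds).
- ik(position, orientation): joint angles nearest the present ones, or None.
- sense(): the state.
- snapshot(name): name is "scene" or "top" or "wrist"; returns the picture (384x512x3 uint8, red, green, blue); there is no depth.
- calibration(name): a dict with "fx", "fy", "cx", "cy" (pixels), "world_to_cam" (4x4, takes a point from world to camera coordinates); the wrist camera has in their place "mount" (4x4, takes a point from camera to tool coordinates, whose origin is the TCP and whose axes are the tool frame's). Camera axes: x right, y up, looking along -z (the intrinsics and any distortion apply to the point x, -y, -z); pixel columns grow to the right and rows downward; lengths in m; the calibration is good to about 2 mm. A picture is of the moment at which its call begins: read the wrist's pose just before it. calibration takes no time and is no camera call.
A pose or a line that the arm cannot do raises MotionError and nothing moves.
- sign_off(): hands the job in, once; it reports no verdict.
The state is a dict: "time_s": time; "joint_positions": joint angles; "qd": joint speeds; "effort": joint torques, N m; "tcp_pos": TCP position; "ee_rot": TCP orientation; "ft_force": force on the tool from outside, world axes, zero at the start; "wrist_torque": the same for the moment, N m; "opening": opening from 0.0 (shut) to 1.0 (fully open).
Only numpy, scipy, OpenCV 4.12 (cv2) and the standard library are available. Lean on these libraries where they do the work, as an engineer would, in place of code of your own. Each camera call takes 0.05 s, during which the arm holds its last target.

## Working session

There is one attempt and no reset: what is moved stays moved. The work goes in short steps, each a Python script; the robot and the scene stay as the last script left them, time stands still between calls to the robot, and variables do not carry over. Pictures are saved under pics/ and viewed, and the job is handed in when it is done.

```bash
mkdir -p pics; ls; python3 - <<'E'
from workcell import *
import cv2
for n in ("scene","top","wrist"):
    im=snapshot(n); cv2.imwrite(f"pics/{n}0.png",im[:,:,::-1]); c=calibration(n); print(n,c)
s=sense();print(s)
E
```

```text
pics
scene {'fx': 479.35976008063835, 'fy': 479.35976008063835, 'cx': 254.02861928913075, 'cy': 190.34318557640023, 'world_to_cam': array([[ 7.17800094e-01, -6.96249143e-01, -3.95316471e-04,
        -3.63138193e-01],
       [ 2.94011695e-01,  3.02597447e-01,  9.06637694e-01,
        -2.31509492e-01],
       [-6.31126096e-01, -6.50900849e-01,  4.21909866e-01,
        -1.20808807e+00],
       [ 0.00000000e+00,  0.00000000e+00,  0.00000000e+00,
         1.00000000e+00]])}
top {'fx': 361.2053806235177, 'fy': 361.2053806235177, 'cx': 252.1059366200359, 'cy': 198.83872667004022, 'world_to_cam': array([[ 0.02637667, -0.99943511, -0.02082625, -0.02389429],
       [ 0.98689158,  0.02271617,  0.1597779 , -0.51441427],
       [-0.15921455, -0.02476766,  0.98693328, -0.98826624],
       [ 0.        ,  0.        ,  0.        ,  1.        ]])}
wrist {'fx': 264.2743188054046, 'fy': 264.2743188054046, 'cx': 253.3943683247765, 'cy': 191.15319504127848, 'mount': array([[-7.01631932e-05,  2.36205125e-01, -9.71703213e-01,
        -1.71284039e-01],
       [-2.38279774e-04,  9.71703184e-01,  2.36205136e-0
[... 157 characters left out ...]
0.00000000e+00,
         1.00000000e+00]])}
{'time_s': 0.15, 'joint_positions': array([ 6.80041238e+01,  5.02873128e+00,  7.86030843e+01,  7.87766490e-04,
        9.64614878e+01, -5.90789091e+00]), 'qd': array([-0.12108315, -0.06528949, -0.24192345, -0.08962948,  0.01454706,
        0.0062864 ]), 'effort': array([ 1.11414854e-03, -3.40640616e+01, -3.02794755e+01,  7.18296133e-02,
        3.04971111e-02, -1.05898314e-04]), 'tcp_pos': array([0.15227073, 0.52809265, 0.21259491]), 'ee_rot': array([ 173.61135305,   89.90669334, -112.47654418]), 'ft_force': array([ 0.25018155, -0.43022117, -0.43044214]), 'wrist_torque': array([ 0.01408413, -0.01299856, -0.02949761]), 'opening': 0.9998263698637812}
```

View pics/top0.png

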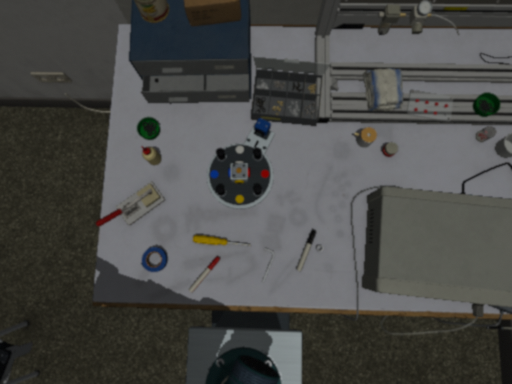

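View pics/scene0.png

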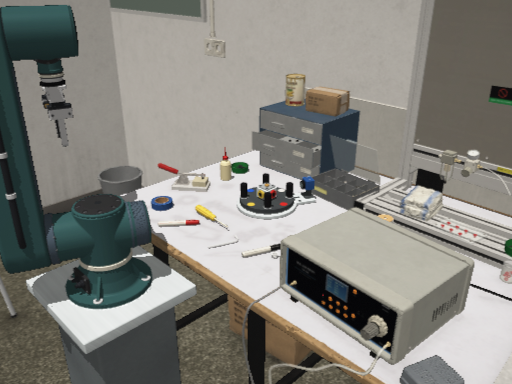

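```bash
python3 - <<'E'
import cv2
im=cv2.imread("pics/top0.png");cv2.imwrite("pics/topz.png",cv2.resize(im[100:300,90:290],None,fx=3,fy=3,interpolation=cv2.INTER_CUBIC))
E
```

```text
(no output)
```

View pics/wrist0.png

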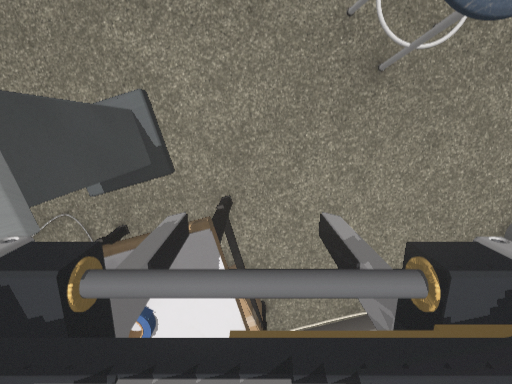

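View pics/topz.png

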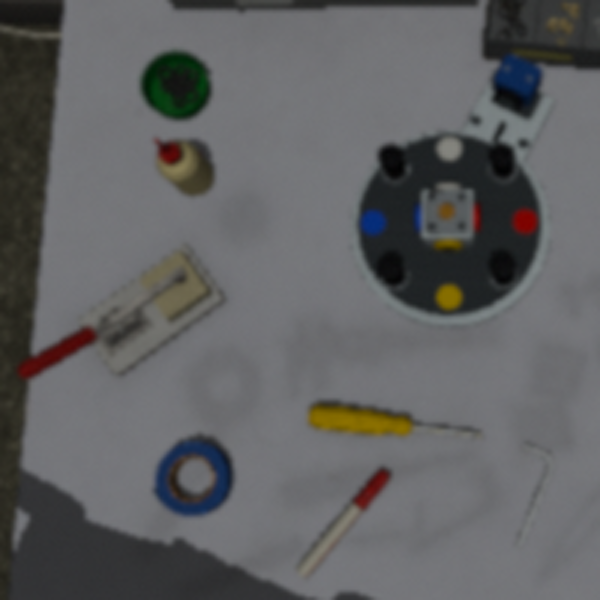

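```bash
cat > h.py <<'E'
import numpy as np, cv2
from workcell import *
C=calibration("top")
def topix(p):
    q=C["world_to_cam"]@np.r_[p,1]
    return np.array([C["cx"]+C["fx"]*q[0]/-q[2], C["cy"]+C["fy"]*q[1]/q[2]])
def toworld(u,v,z):
    W=np.linalg.inv(C["world_to_cam"]); d=W[:3,:3]@np.array([(u-C["cx"])/C["fx"],-(v-C["cy"])/C["fy"],-1])
    o=W[:3,3]; return (o+d*(z-o[2])/d[2])[:2]
def dots(im,ctr=(240,174)):
    hsv=cv2.cvtColor(im,cv2.COLOR_RGB2HSV).astype(int); H,S,V=hsv[...,0],hsv[...,1],hsv[...,2]
    m={"red":((H<8)|(H>172))&(S>140)&(V>70),"yellow":(H>18)&(H<33)&(S>140)&(V>70),"blue":(H>100)&(H<125)&(S>130)&(V>60),"white":(S<60)&(V>130)}
    out={}
    for k,b in m.items():
        n,l,st,ce=cv2.connectedComponentsWithStats(b.astype(np.uint8),connectivity=4)
        best=[(abs(np.hypot(*(ce[i]-ctr))-26),i) for i in range(1,n) if 15<st[i,4]<90 and 20<np.hypot(*(ce[i]-ctr))<31]
        if best:
            i=min(best)[1]; out[k]=(toworld(*ce[i],.03),int(st[i,4]))
    return out
OFF={"white":0,"red":-90,"yellow":180,"blue":90}
def psi(im,O):
    """world yaw of the turntable's x axis, deg, per dot"""
    r={}
    for k,(p,a) in dots(im).items():
        d=p-O; r[k]=((np.degrees(np.arctan2(d[1],d[0]))-OFF[k]+180)%360-180, np.hypot(*d)*1000)
    return r
E
python3 - <<'E'
from h import *
im=cv2.cvtColor(cv2.imread("pics/top0.png"),cv2.COLOR_BGR2RGB)
d=dots(im); print(d)
O=np.mean([(d["red"][0]+d["blue"][0])/2,(d["white"][0]+d["yellow"][0])/2],0) if len(d)==4 else (d["red"][0]+d["blue"][0])/2
print(O,psi(im,O))
for k,(u,v,z) in dict(ptr=(256.7,143.3,.012),camtop=(262.5,125,.077)).items():
    p=toworld(u,v,z)-O; print(k,np.degrees(np.arctan2(p[1],p[0])),np.hypot(*p))
for n,z in ((("oil",(148,151)),0.12),(("tub",(149,128)),.02),(("tape",(154,258)),.02),(("nozz",(366,135)),.05)): print(n,toworld(*n[1],z) if 0 else toworld(*n[1],z) ) if 0 else print(n[0],toworld(*n[1],z))
E
```

```text
{'red': (array([ 0.59269358, -0.0451842 ]), 57), 'yellow': (array([0.51620672, 0.02638973]), 62), 'blue': (array([0.58797776, 0.10250374]), 66)}
[0.59033567 0.02865977] {'red': (np.float64(1.828889507935969), np.float64(73.88160859596127)), 'yellow': (np.float64(1.7540114839609942), np.float64(74.1637049813016)), 'blue': (np.float64(1.8288895079360827), np.float64(73.88160859596127))}
ptr -26.17749663548398 0.10982998154894888
camtop -26.120691923034506 0.1468741478534004
oil [0.62658932 0.27168202]
tub [0.72795793 0.30678238]
tape [0.3410822  0.26442259]
nozz [ 0.70771088 -0.33542463]
```

```bash
cat >> h.py <<'E'
from scipy.spatial.transform import Rotation as Ro
CW=calibration("wrist")
def wsnap(name=None):
    s=sense(); im=snapshot("wrist")
    R=Ro.from_euler("xyz",s["ee_rot"],degrees=True).as_matrix()
    T=np.eye(4);T[:3,:3]=R;T[:3,3]=s["tcp_pos"]; T=T@CW["mount"]
    if name: cv2.imwrite(f"pics/{name}.png",im[:,:,::-1]); np.save(f"pics/{name}.npy",T)
    return im,T
def w2w(u,v,z,T):
    d=T[:3,:3]@np.array([(u-CW["cx"])/CW["fx"],-(v-CW["cy"])/CW["fy"],-1]); o=T[:3,3]
    return (o+d*(z-o[2])/d[2])[:2]
VIEW=([0.59,-0.03,0.30],[0,90,0])
E
python3 - <<'E'
from h import *
print(ik(*VIEW)); move_ptp(*VIEW); command_gripper(0.0)
hold(.3); wsnap("w1"); im=cv2.imread("pics/w1.png"); cv2.imwrite("pics/w1z.png",cv2.resize(im[:280,100:460],None,fx=2.2,fy=2.14))
s=sense();print(s["time_s"],s["tcp_pos"],s["ee_rot"],s["joint_positions"])
E
```

```text
[ -8.40868944  10.32758195  62.84382467   0.         106.82859337
  -8.40868944]
4.45 [ 0.58999247 -0.02999423  0.30000565] [-76.66113275  89.99874973 -76.65935836] [-8.40756403e+00  1.03263394e+01  6.28446260e+01 -1.21323411e-03
  1.06828571e+02 -8.40968966e+00]
```

View pics/w1z.png

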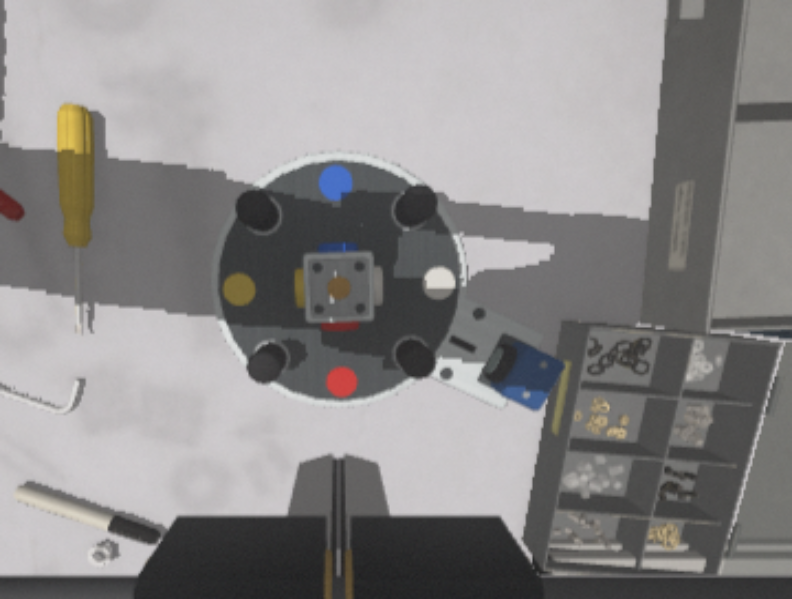

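View pics/w1.png

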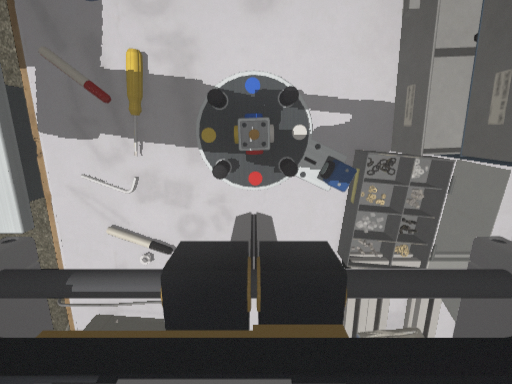

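```bash
cat >> h.py <<'E'
def wdots(im,T,O=None):
    hsv=cv2.cvtColor(im,cv2.COLOR_RGB2HSV).astype(int); H,S,V=hsv[...,0],hsv[...,1],hsv[...,2]
    m={"red":((H<8)|(H>172))&(S>130)&(V>60),"yellow":(H>15)&(H<33)&(S>120)&(V>60),"blue":(H>100)&(H<125)&(S>120)&(V>60),"white":(S<50)&(V>125)}
    O=np.array([.59,.029]) if O is None else O
    out={}
    for k,b in m.items():
        n,l,st,ce=cv2.connectedComponentsWithStats(b.astype(np.uint8),connectivity=4)
        c=[]
        for i in range(1,n):
            if not 40<st[i,4]<350: continue
            p=w2w(*ce[i],.03,T); r=np.hypot(*(p-O))
            if .062<r<.088: c.append((-st[i,4],p,ce[i]))
        if c: c.sort(key=lambda t:t[0]); out[k]=(c[0][1],-c[0][0],c[0][2])
    return out
def wpsi(im,T,O):
    r={}
    for k,(p,a,c) in wdots(im,T,O).items():
        d=p-O; r[k]=(round((np.degrees(np.arctan2(d[1],d[0]))-OFF[k]+180)%360-180,2), round(np.hypot(*d)*1000,1),int(a))
    return r
E
python3 - <<'E'
from h import *
im=cv2.imread("pics/w1.png")[:,:,::-1].copy();T=np.load("pics/w1.npy")
d=wdots(im,T)
for k in d: print(k,d[k])
O=(d["red"][0]+d["blue"][0]+d["yellow"][0]*0)/2
if len(d)==4: O=np.mean([d[k][0] for k in d],0)
print(O,wpsi(im,T,O))
for n,(u,v),z in (("in",(304.5,157.5),.012),("out",(316.4,163.6),.012)):
    p=w2w(u,v,z,T)-O; print(n,np.degrees(np.arctan2(p[1],p[0])),np.hypot(*p))
# posts tops
for u,v in ((258-2,207),(415,200),(416,352),(265,365)):
    p=w2w(u/2.2+100,v/2.14,.08,T)-O; print(np.degrees(np.arctan2(p[1],p[0])),np.hypot(*p))
# camera box corners top
print([topix(np.r_[O,0.03]),topix(np.r_[O,0.08])])
# dark line search
g=im.mean(2); sub=im[140:180,285:360]; cv2.imwrite("pics/ptr.png",cv2.resize(sub[:,:,::-1],None,fx=10,fy=10,interpolation=cv2.INTER_NEAREST))
E
```

```text
red (array([ 0.59362835, -0.04689197]), np.int32(146), array([254.96575342, 177.96575342]))
yellow (array([0.51735843, 0.02495389]), np.int32(161), array([208.32919255, 134.72670807]))
blue (array([0.58898953, 0.10116999]), np.int32(191), array([252.10994764,  84.95287958]))
white (array([0.66584583, 0.03289682]), np.int32(131), array([299.41984733, 129.70992366]))
[0.59145553 0.02803218] {'red': (np.float64(1.66), np.float64(75.0), 146), 'yellow': (np.float64(2.38), np.float64(74.2), 161), 'blue': (np.float64(1.93), np.float64(73.2), 191), 'white': (np.float64(3.74), np.float64(74.5), 131)}
in -25.618187386044088 0.09779183379348176
out -25.806315310415737 0.12154067364230511
136.08208181383674 0.07271946693010559
48.28040307614953 0.07334330193792245
-40.55341585442778 0.06922902851872728
-132.60019151191864 0.07350397323005815
[array([239.44264104, 173.22113422]), array([238.44578298, 169.08860966])]
```

View pics/ptr.png

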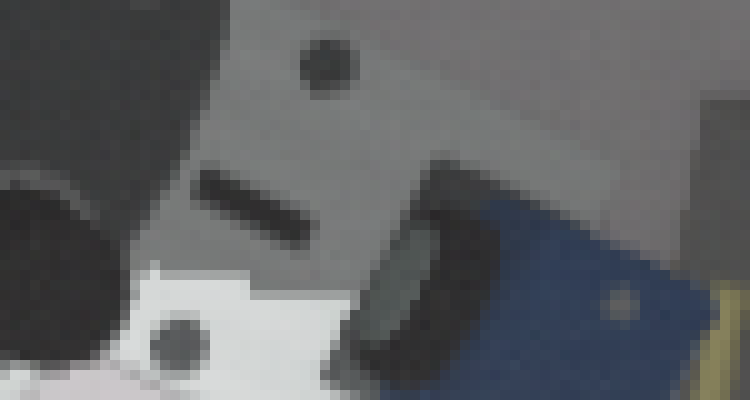

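```bash
cat >> h.py <<'E'
O=np.array([.5912,.0283]); RP=.075; ZP=.053; ZH=.115
def pose(phi,z,r=RP):
    a=np.radians(phi); return [O[0]+r*np.cos(a),O[1]+r*np.sin(a),z],[0,90,phi-180]
def push(a,b,v=.08,step=8):
    n=max(1,int(np.ceil(abs(b-a)/step)))
    for p in np.linspace(a,b,n+1)[1:]:
        q,o=pose(p,ZP); move_straight(q,v,o)
    s=sense(); return s["time_s"],np.round(s["ft_force"],1)
def down(phi):
    q,o=pose(phi,ZH); move_ptp(q,o); q,_=pose(phi,ZP); move_straight(q,.15); s=sense(); return s["time_s"],np.round(s["ft_force"],1)
def up(): 
    p=sense()["tcp_pos"]; move_straight([p[0],p[1],ZH],.2)
def view(name):
    move_ptp(*VIEW); hold(.2); im,T=wsnap(name); r=wpsi(im,T,O); print(sense()["time_s"],r)
E
python3 - <<'E'
from h import *
for phi in (75,92,140,190):
    print(phi,ik(*pose(phi,ZP)))
q,o=pose(92,.16); move_ptp(q,o); print(down(92)); print(push(92,180.5)); 
q,o=pose(175,ZP); move_straight(q,.1,o); up(); view("w2")
E
```

```text
75 [ 4.12133299e+00  1.82427654e+01  8.14483611e+01 -2.54444375e-14
  8.03088735e+01  1.09121333e+02]
92 [ 4.51505985e+00  1.56942484e+01  8.47005079e+01 -2.54444375e-14
  7.96052437e+01  9.25150598e+01]
140 [ 2.13197377e+00  8.66009011e+00  9.31480871e+01 -2.54444375e-14
  7.81918228e+01  4.21319738e+01]
190 [ -4.58694226   6.00732781  96.12566212   0.          77.86701007
 -14.58694226]
(6.8667, array([ 0. , -0.8, -0.7]))
(10.1667, array([0.1, 0. , 0.1]))
11.975 {'red': (np.float64(62.96), np.float64(74.0), 145), 'yellow': (np.float64(62.79), np.float64(73.6), 152), 'blue': (np.float64(62.34), np.float64(74.0), 168), 'white': (np.float64(63.12), np.float64(75.8), 183)}
```

```bash
python3 -c "
import cv2;im=cv2.imread('pics/w2.png'); cv2.imwrite('pics/w2z.png',cv2.resize(im[:280,100:460],None,fx=2.2,fy=2.14))"
```

```text
(no output)
```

View pics/w2z.png

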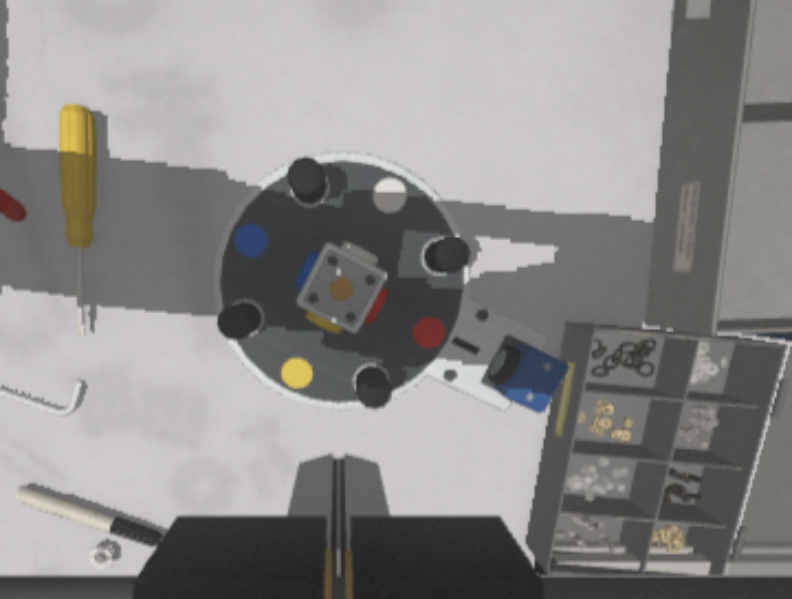

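```bash
cat >> h.py <<'E'
def wptr(im,T):
    g=cv2.cvtColor(im,cv2.COLOR_RGB2GRAY)[150:173,301:321]
    n,l,st,ce=cv2.connectedComponentsWithStats((g<75).astype(np.uint8),connectivity=4)
    for i in range(1,n):
        u,v=ce[i]+[301,150]; p=w2w(u,v,.012,T)-O
        if 15<st[i,4]<60: print("ptr",round(np.degrees(np.arctan2(p[1],p[0])),2),np.hypot(*p),st[i,4],u,v)
E
python3 - <<'E'
from h import *
for n in ("w1","w2"):
    im=cv2.imread(f"pics/{n}.png")[:,:,::-1].copy();T=np.load(f"pics/{n}.npy"); wptr(im,T); d=wdots(im,T); print(np.mean([d[k][0] for k in d],0),T[:3,3],wpsi(im,T,O))
E
```

```text
ptr -22.27 0.09057331961798978 22 302.04545454545456 152.72727272727272
ptr -25.91 0.10894284754343253 37 309.86486486486484 160.40540540540542
[0.59145553 0.02803218] [0.59094396 0.03734168 0.47129872] {'red': (np.float64(1.85), np.float64(75.2), 146), 'yellow': (np.float64(2.59), np.float64(73.9), 161), 'blue': (np.float64(1.74), np.float64(72.9), 191), 'white': (np.float64(3.52), np.float64(74.8), 131)}
ptr -22.09 0.08906466776768115 41 302.6341463414634 153.82926829268294
ptr -25.15 0.10805601985025129 38 311.1578947368421 161.05263157894737
[0.59143739 0.0290275 ] [0.59073544 0.03928933 0.46904413] {'red': (np.float64(62.96), np.float64(74.0), 145), 'yellow': (np.float64(62.79), np.float64(73.6), 152), 'blue': (np.float64(62.34), np.float64(74.0), 168), 'white': (np.float64(63.12), np.float64(75.8), 183)}
```

```bash
cat >> h.py <<'E'
def view(name):
    move_ptp(*VIEW); hold(.6); im,T=wsnap(name); d=wdots(im,T,O); c=np.mean([d[k][0] for k in d],0) if len(d)==4 else O
    r=wpsi(im,T,c); print(sense()["time_s"],len(d),c,r,"mean",np.mean([r[k][0] for k in r])); wptr(im,T)
    im=im[:,:,::-1]; cv2.imwrite(f'pics/{name}z.png',cv2.resize(im[20:220,150:400],None,fx=3,fy=3))
E
python3 - <<'E'
from h import *
print(down(175)); print(push(175,182.4,.05,4)); 
q,o=pose(176,ZP); move_straight(q,.1,o); up(); view("w3")
E
```

```text
(13.3917, array([-0.2,  0. , -0.4]))
(13.8917, array([ 0.1, -0.3, -0.1]))
16.1083 4 [0.59143377 0.02898403] {'red': (np.float64(63.98), np.float64(74.0), 148), 'yellow': (np.float64(64.36), np.float64(74.3), 152), 'blue': (np.float64(64.54), np.float64(73.7), 173), 'white': (np.float64(64.55), np.float64(75.0), 182)} mean 64.3575
ptr -21.52 0.09019850979667618 23 302.0 152.95652173913044
ptr -25.1 0.10838554859833963 37 309.86486486486484 160.40540540540542
```

View pics/w3z.png

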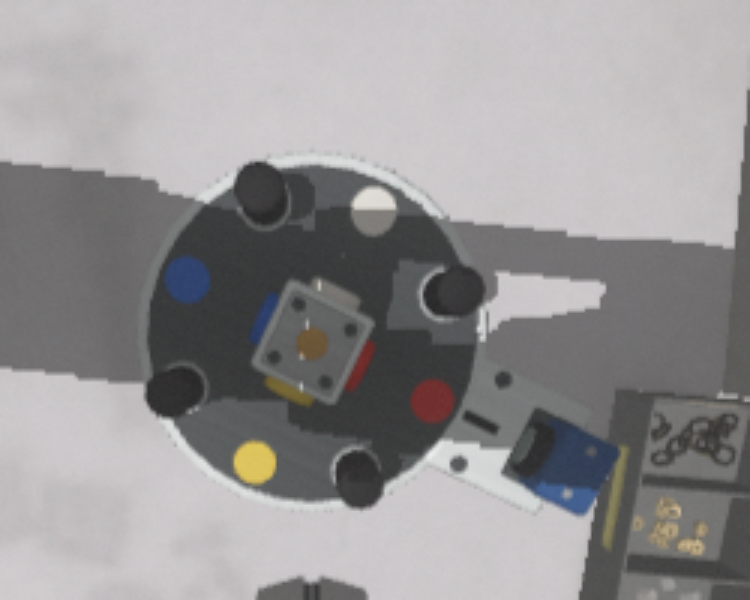

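```bash
python3 - <<'E'
from h import *
print(down(78)); print(push(78,176)); print(push(176,182.4,.05,4)) 
q,o=pose(176,ZP); move_straight(q,.1,o); up(); view("w4")
E
```

```text
(18.4167, array([ 0.3, -0.4,  1.8]))
(22.1, array([-0.8,  0.5, -0.8]))
(22.6, array([0.8, 0.3, 0.4]))
24.8167 4 [0.59173529 0.02940981] {'red': (np.float64(153.75), np.float64(73.7), 178), 'yellow': (np.float64(153.11), np.float64(74.0), 150), 'blue': (np.float64(153.8), np.float64(74.8), 154), 'white': (np.float64(152.3), np.float64(74.1), 72)} mean 153.24
ptr -21.5 0.09020247389611144 23 302.0 152.95652173913044
ptr -25.08 0.10838832493557524 37 309.86486486486484 160.40540540540542
```

View pics/w4z.png

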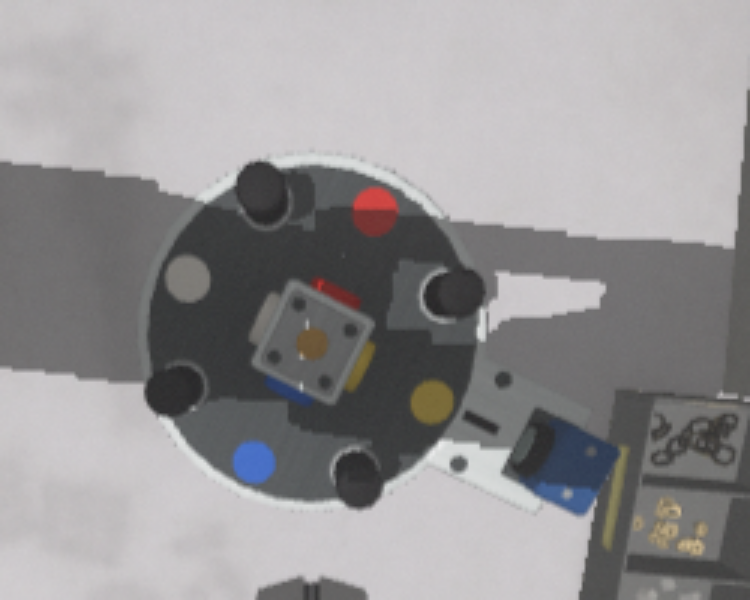

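```bash
python3 - <<'E'
from h import *
print(down(78)); print(push(78,176)); print(push(176,182.5,.05,4)) 
q,o=pose(176,ZP); move_straight(q,.1,o); up(); view("w5")
E
```

```text
(27.125, array([-0.,  1.,  1.]))
(30.8083, array([0. , 1.1, 0.7]))
(31.3083, array([-0.1,  0.4,  0.4]))
33.5333 4 [0.59136836 0.02871068] {'red': (np.float64(-116.1), np.float64(73.8), 169), 'yellow': (np.float64(-116.08), np.float64(74.4), 177), 'blue': (np.float64(-116.19), np.float64(74.0), 149), 'white': (np.float64(-116.24), np.float64(74.3), 172)} mean -116.1525
ptr -21.53 0.09019672458694493 23 302.0 152.95652173913044
ptr -25.11 0.10838421841365914 37 309.86486486486484 160.40540540540542
```

View pics/w5z.png

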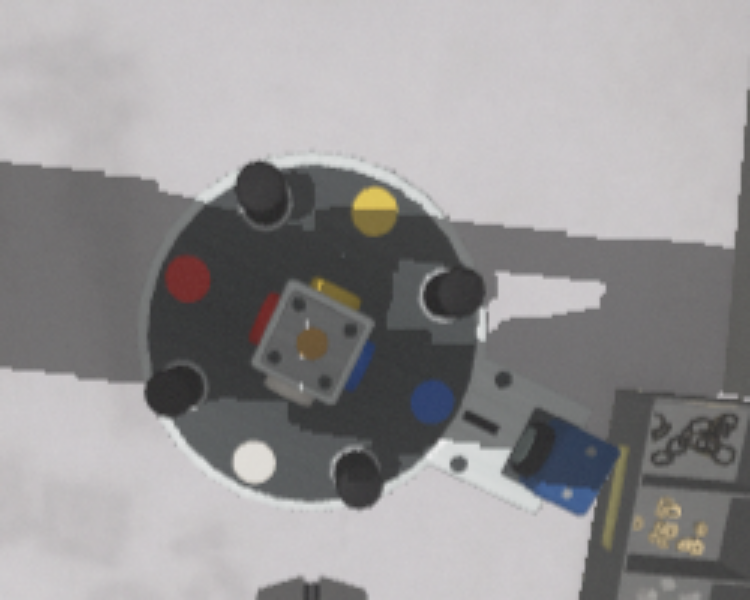

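```bash
python3 - <<'E'
from h import *
move_ptp([.35,-.3,.3],[0,90,-40]); hold(.5)
im=snapshot("top"); cv2.imwrite("pics/t6.png",cv2.resize(im[100:300,90:290,::-1],None,fx=3,fy=3,interpolation=cv2.INTER_CUBIC))
d=dots(im); print({k:v for k,v in d.items()}); c=(d["red"][0]+d["blue"][0])/2; print(c,psi(im,c),psi(im,O),sense()["time_s"])
a=toworld(256.7,143.3,.012)
for q in (c,O): p=a-q; print(np.degrees(np.arctan2(p[1],p[0])))
E
```

```text
{'red': (array([0.52386911, 0.06155827]), 65), 'yellow': (array([0.62312926, 0.09450887]), 64), 'blue': (array([ 0.65597799, -0.00387749]), 68), 'white': (array([ 0.55759745, -0.03756379]), 31)}
[0.58992355 0.02884039] {'red': (np.float64(-116.34999132444784), np.float64(73.71328779106386)), 'yellow': (np.float64(-116.82375272344424), np.float64(73.58647197643097)), 'blue': (np.float64(-116.34999132444784), np.float64(73.71328779106386)), 'white': (np.float64(-115.9572015955674), np.float64(73.8545315247327))} {'red': (np.float64(-116.28718689083655), np.float64(75.09701030150391)), 'yellow': (np.float64(-115.74571642827395), np.float64(73.50572725687992)), 'blue': (np.float64(-116.41519867440122), np.float64(72.32965723821727)), 'white': (np.float64(-117.02987722841456), np.float64(73.94031880048468))} 35.4333
-26.167252524370813
-26.20824177667204
```

View pics/t6.png

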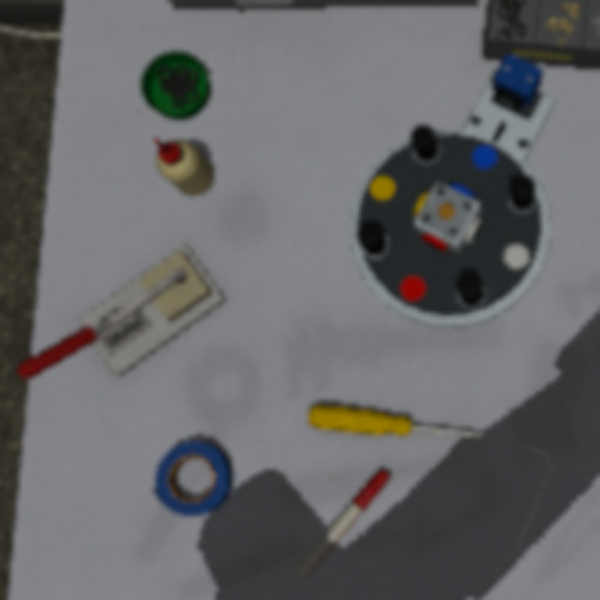

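```bash
python3 -c "
from workcell import *
hold(.3);print(sense()['time_s']);sign_off()"
```

```text
35.7333
the job is handed in; nothing more can be done
```

I turned the table counter-clockwise by pushing its posts with the closed fingers. It showed red, then yellow, then blue to the camera, and I handed it in with blue facing the camera at 35.7 s. It stood untouched for over 2 s at each side.

| Side | Angle from pointer line (wrist camera) | Note |
|---|---|---|
| Red | within about 0.5° | took two pushes; the first stopped about 2° short |
| Yellow | about 1° short | likely less: the white dot was half hidden in shadow, and the picture matched the red stop almost exactly |
| Blue | about 0.5° | the top camera gave 0.2° |

- **Camera agreement:** the two cameras put the pointer line about 0.5° apart (−25.6° and −26.2°), so these angles are only good to about that much.
- **Disagreement with the description:** the dots measured 74 mm from the axis, not the stated 85 mm. I compared angles only, so this did not affect the result.
- **Contact:** I commanded no contact with the block or the camera. Force readings taken between moves stayed under 2 N; I did not log force during the pushes.
- **Surroundings:** in the last top picture, the bottle, tub and tape are where they started. The spare nest was outside that picture, and I did not check it again.

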